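# Click the loupe carriage into its stop and switch on the light panel

## Task

Push the aluminium carriage, with the loupe riding in it, along the film viewer's rail until it drops into the click stop (the block with the upright pin), and leave it there. Then press the light panel's round push switch fully down and let go. Push and press only: do not grip or lift the loupe, which stays seated in the carriage, and leave the canisters, jar and opener where they stand.

Things in the scene. Friction and masses are not known exactly. Their poses are not given: they have to be found in the camera images.
- viewer: Fixed film viewer: base 235 x 400 x 8 mm (x -65 to 170, y +-200) with a white light panel (x -58 to 56 mm, top 12 mm above the table), an aluminium guide rail at x = 75 mm and a thinner stop bar at x = 145 mm. Origin on the table under the panel's middle; y runs along the rail, x across it, away from the robot.
- carriage (a joint): Carriage position along the rail, m: 0 at mid-rail (its start), grows to the viewer's +y, ends +-0.15. Sliding friction about 2 N; near the click stop the push rises to about 7 N (from 19 mm before), then falls to nothing as the sprung roller drops into the groove, drawing the carriage the last 4 mm to centre. Pushing on past takes about 7 N again.
- carriage_mid (a point): Middle of the carriage's opening, 30 mm above the table, axes as the viewer's. Aluminium plate, 64 mm wide along the rail (flat upright side faces at y +-32 mm, to be pushed with the fingertips), 20 to 40 mm above the table, from x -32 to 92 mm of this point; a steel nose with two bumps, the groove between them at y = 0, is at x 92 to 111 mm.
- click_stop: Click stop: dark steel block 32 x 30 x 36 mm on the stop bar, with a sprung steel roller facing the carriage and an upright pin on top (8 mm thick, top at 82 mm). Fixed, on either side of mid-rail, 65 to 105 mm from it. Origin at its underside centre, 8 mm above the table; axes as the viewer's. Clicked in: carriage_mid and this origin have the same y along the rail.
- plain_clamp: Plain clamp without roller or pin, on the stop bar on the other side of mid-rail: dark steel block 32 x 30 x 30 mm with a thumb screw behind. Fixed, does nothing. Origin at its underside centre, 8 mm above the table.
- loupe: Black plastic loupe, 50 mm tall, 46 mm across the top, loose in the carriage's opening: its flange (52 mm) rests on the carriage, its barrel (36 mm) hangs in the 42 mm opening. Top 72 mm above the table. Origin at its lower end centre, 22 mm above the table when seated. About 70 g.
- switch_top (a point): Centre of the top face of the light panel's push switch: a black round button 28 mm across, top 22 mm above the table, in a grey round housing 44 mm across and 12 mm high fixed to the table, left or right of the viewer. Pressed straight down.
- switch (a joint): How far the switch is pressed, m: 0 up, 0.006 fully down (about 5 N). It springs back when let go.
- canister_a: Grey plastic film canister, 34 mm across, 52 mm tall, loose, standing on the +y end of the light panel. Origin at its underside centre.
- canister_b: Same canister, on the -y end of the light panel.
- canister_c: Same canister, standing on the table to the left.
- jar: Glass jar with aluminium screw lid, 68 mm across, 85 mm tall, loose, on the table on the side away from the switch. Origin at its underside centre.
- opener: Chrome film cassette opener, 30 x 75 mm, 16 mm high, lying on the table to the right. Origin at its underside centre.
Mind the look-alikes: they are no part of the job. What is shaped like the part that bears switch_top but purple is not meant. Leave any red look-alike of the loupe alone.

How it is judged:
By the outcome, as a careful person would: the job done as asked, in the order asked, and still so for the second after the job is handed in, with the robot touching nothing.
It also fails if it takes over 48 s, if anything falls off the work surface, if the arm or the gripper's body presses on something with over 40 N, if the wrist force passes 120 N, or if a joint passes its speed limit or range.

## Robot

A 6-joint arm with a two-finger parallel gripper is mounted at the origin on the work surface. World frame = base frame: x ahead of the robot, y to its left, z up, the work surface at z = 0. Lengths are in m, angles in rad, forces in N, time in s.
With the tool pointing down it reaches from about 0.375 to 0.925 m from the base axis. Payload 5.7 kg.
Tool frame: the origin (TCP) lies on the centre line of the jaws, within the pads' length; the fingertips stand 25 mm ahead of it and the grasp point (between the pads) lies 6 mm ahead of it (ctrl.tip_reach is the distance from the TCP to the fingertips, in m); x points along the fingers, z is the direction in which the jaws open and shut, and the axes are right-handed (so a half turn about x gives the same grasp; the last joint's range is limited). The gripper opens to 85 mm and grips with 20 to 120 N. Pads are 22 mm wide; open, the fingers measure 114 mm over their backs; the gripper's body (76 mm by 85 mm) begins 54 mm behind the grasp point. The pads swing forward as they close: fully open they stand 13 mm farther back than shut.
Start: joints at [0.997, 0.359, 1.51, -0, 1.272, -0.115], TCP at [0.266, 0.538, 0.256] pointing down, gripper open.
Joint ranges: [-2.97, 2.97], [-1.01, 2.36], [0.21, 2.38], [-0.96, 4.11], [0.2, 2.71], [-2.98, 2.98]. Speed limits (rad/s): [2.39, 2.39, 3.14, 3.14, 3.14, 3.14].

## Interface

Orientations are given as a unit quaternion [x, y, z, w].
In Python, from bench import read_state, imaging, ticket, ctrl gives the robot as it stands.
- The arm moves only by the tool step_arm, never from a script. Its argument "commands" is one flat list of numbers, 7 for each row, row after row: the turn, a rotation vector about the tool's x, y, z as a fraction of full scale, then the shift along the tool's x, y, z as a fraction of full scale, then the closure, from 0 (fully open) to 1 (shut). A call has exactly 5 rows; each row is the pose to reach, as a shift and turn from the pose commanded when the call began, along the tool's axes at that moment, turning the shorter way round; what a row does not reach only later rows make up. Full scale, the value 1, is 40 cm for a shift and pi rad for a turn. A row lasts 1/8 s, in which the tool goes at most 62.5 mm and 10.7 degrees, less where a joint would pass 70% of its speed; a pose out of reach is approached as far as the arm can. A call with a number of a shift or a turn outside -1 to 1 is refused whole. A call with a gripper value outside its range is refused whole. The fingers move at their own pace and stop on an object; the grip force is fixed at half the most. Time passes only in rows, so rows that repeat a pose let the fingers close, or fill a call up. It gives the time, the measured TCP pose, the force and the opening at its end, in the units of the state.
- read_state(): the state, without advancing time (a new reading comes with each control period).
- imaging.grab_frame(name): name is "scene" or "top" or "wrist"; returns the picture (384x512x3 uint8, red, green, blue); there is no depth.
- imaging.camera_info(name): a dict with "vfov" (degrees; the focal length in pixels is half the picture's height over the tangent of half this angle, whatever the lens; pixels are square), "cx", "cy" (the principal point, pixels), "origin" and "attitude" of the camera in the world. Camera axes: x right, y down, z forward; pixel columns grow to the right and rows downward; lengths in m; the calibration is good to about 2 mm. The wrist camera is an equidistant fisheye: a pixel r from the principal point sees the ray r / f radians off the axis. A picture is of the moment at which its call begins: read the wrist's pose just before it. camera_info takes no time and is no camera call; for the wrist camera it gives the pose at the moment of the call.
- ticket.close_job(): hands the job in, once; it reports no verdict.
Trained networks look in the newest picture that a camera, given by its name, has taken for a name from the list of things; names that differ only in an ending like _2 or _b are one class to them, and where a whole thing is asked for, a point or a joint stands for the part that bears it (a point fixed in the world has none). Each returns a list of dicts, best first, with "conf" (0 to 1); they miss things now and then, are a little off and sometimes report something else, mostly with a low value. They report only what shows in the picture. A call takes as long as a camera call. They do not tell look-alikes from the thing itself.
- imaging.boxes_of(camera, query): "box" ([left, top, right, bottom] as shares, 0 to 1, of the picture: columns of its width, rows of its height, round what is visible of it).
- imaging.tip_of(camera, query): "position" ([row, column] as shares, 0 to 1, of the picture: columns of its width, rows of its height: a listed point, or the origin of a listed thing).
The state is a dict: "t": time; "joint_positions": joint angles; "dq": joint speeds; "tau": joint torques, N m; "eef_pos": TCP position; "eef_rot": TCP orientation; "wrist_force": force on the tool from outside, world axes, zero at the start; "torque": the same for the moment, N m; "width": finger opening in m.
Only numpy, scipy, OpenCV 4.12 (cv2) and the standard library are available. Lean on these libraries where they do the work, as an engineer would, in place of code of your own. Each camera call takes 0.05 s, during which the arm holds its last target.

## Working session

There is one attempt and no reset: what is moved stays moved. The work goes in short steps, Python scripts to look and compute and a tool call to move; the robot and the scene stay as the last step left them, time stands still between calls to the robot, and variables do not carry over. Pictures are saved under pics/ and viewed, and the job is handed in when it is done.

Besides the shell and the picture viewer there is one more tool, called after "Request:" as name(argument=value, ...), one argument or row to a line, values as JSON. step_arm: Moves the arm, as the interface text tells. Shift numbers are shares of 40 cm and turn numbers shares of pi rad, none past 1 either way. Its arguments: {"type":"object","properties":{"commands":{"type":"array","items":{"type":"number"}}},"required":["commands"]}

```bash
mkdir -p pics; ls; python3 - <<'E'
from bench import read_state, imaging, ticket, ctrl
import cv2
for c in ["scene","top"]:
    im=imaging.grab_frame(c); cv2.imwrite(f"pics/{c}0.png",im[:,:,::-1])
    print(c,imaging.camera_info(c))
    for q in ["carriage_mid","click_stop","switch_top","viewer","plain_clamp","loupe"]:
        print(q,[(round(d['conf'],2),[round(float(v),4) for v in d['position']]) for d in imaging.tip_of(c,q)][:4])
s=read_state();print(s['t'],s['eef_pos'],s['eef_rot'],s['width'],ctrl.tip_reach)
E
```

```text
pics
scene {'vfov': 53.783061410410276, 'cx': 249.7518862033771, 'cy': 190.8743416348243, 'origin': array([1.24268704, 0.15942202, 0.70415036]), 'attitude': array([ 0.54530446,  0.72811974, -0.32784568, -0.25495472])}
carriage_mid [(0.8, [0.5021, 0.483]), (0.69, [0.5484, 0.6035])]
click_stop [(0.52, [0.6362, 0.5055])]
switch_top [(0.59, [0.5812, 0.8012]), (0.51, [0.5221, 0.7959]), (0.39, [0.562, 0.7285]), (0.31, [0.5555, 0.2318])]
viewer [(0.62, [0.5094, 0.4834])]
plain_clamp [(0.71, [0.5841, 0.3957])]
loupe [(0.85, [0.4471, 0.5125]), (0.76, [0.501, 0.4883])]
top {'vfov': 47.0759858187416, 'cx': 257.0056618491283, 'cy': 196.3863906140255, 'origin': array([ 0.30466412, -0.00926646,  1.33938422]), 'attitude': array([-0.6988982 ,  0.70882032, -0.0737605 ,  0.06061721])}
carriage_mid [(0.73, [0.5646, 0.5104])]
click_stop [(0.71, [0.4393, 0.4627]), (0.28, [0.5617, 0.5115])]
switch_top [(0.57, [0.5521, 0.2906]), (0.47, [0.5854, 0.2387]), (0.39, [0.6516, 0.2369])]
viewer [(0.59, [0.438, 0.4609])]
plain_clamp [(0.55, [0.4424, 0.5596])]
loupe [(0.82, [0.6786, 0.5043]), (0.56, [0.5583, 0.5154])]
0.7 [0.26572141 0.53793139 0.25628397] [-0.37321809  0.60062617  0.3731944   0.6005684 ] 0.08533257308819717 0.025
```

View pics/scene0.png

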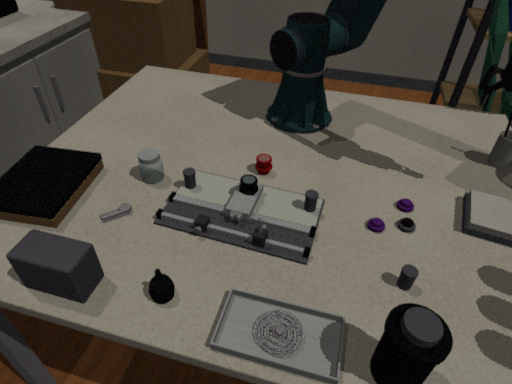

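View pics/top0.png

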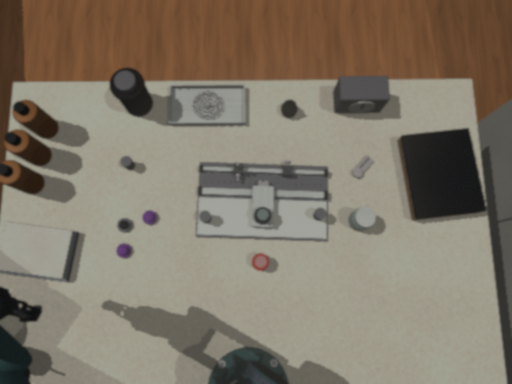

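The scene and top views show the black switch at top px (124,225), scene px (406,225), with two purple look-alikes beside it. The pin block is at top px (238,173), on the +y side. The carriage is at (263,215) and the red loupe look-alike at (261,262). Next I'll zoom in and compute positions.

```bash
cat > h.py <<'E'
import numpy as np, cv2
from scipy.spatial.transform import Rotation as R
from bench import read_state, imaging, ticket, ctrl
def ray(c,u,v,info=None):
    i=info or imaging.camera_info(c); f=192/np.tan(np.radians(i['vfov']/2))
    x,y=u-i['cx'],v-i['cy']
    if c=='wrist':
        r=np.hypot(x,y); t=r/f; d=np.array([x/r*np.sin(t),y/r*np.sin(t),np.cos(t)])
    else: d=np.array([x,y,f])
    return np.array(i['origin']),R.from_quat(i['attitude']).apply(d)
def at(c,u,v,z,info=None):
    o,d=ray(c,u,v,info); return o+d*(z-o[2])/d[2]
def proj(c,P,info=None):
    i=info or imaging.camera_info(c); f=192/np.tan(np.radians(i['vfov']/2))
    p=R.from_quat(i['attitude']).inv().apply(np.atleast_2d(P)-i['origin'])
    if c=='wrist':
        r=np.hypot(p[:,0],p[:,1]); t=np.arctan2(r,p[:,2]); k=f*t/r
        return np.c_[p[:,0]*k+i['cx'],p[:,1]*k+i['cy']]
    return np.c_[f*p[:,0]/p[:,2]+i['cx'],f*p[:,1]/p[:,2]+i['cy']]
E
python3 - <<'E'
from h import *
t=cv2.imread('pics/top0.png'); s=cv2.imread('pics/scene0.png')
cv2.imwrite('pics/t1.png',cv2.resize(t[150:270,100:340],None,fx=3.3,fy=3.3,interpolation=cv2.INTER_CUBIC))
cv2.imwrite('pics/s1.png',cv2.resize(s[160:270,150:430],None,fx=2.8,fy=2.8,interpolation=cv2.INTER_CUBIC))
print('sw',at('top',124,225,.022),at('scene',406,225,.022))
print('pin',at('top',.4627*512,.4393*384,.008),at('scene',.5055*512,.6362*384,.008))
print('car',at('top',.5104*512,.5646*384,.03),at('scene',.483*512,.5021*384,.03))
print('loupe top',at('top',263,215,.072),at('scene',249,180,.072))
print('corners',[at('top',*p,.008)[:2].round(4) for p in [(201,163),(327,166),(328,240),(196,236)]])
print('cans',at('top',207,216,.064)[:2],at('top',320,213,.064)[:2])
E
```

```text
sw [0.47611336 0.3633522  0.022     ] [0.49544264 0.36337593 0.022     ]
pin [0.64955489 0.0250174  0.008     ] [0.65111526 0.02272403 0.008     ]
car [ 0.49424808 -0.04769573  0.03      ] [ 0.5021765  -0.04992065  0.03      ]
loupe top [ 0.49340008 -0.05142522  0.072     ] [ 0.49782318 -0.04692535  0.072     ]
corners [array([0.6691, 0.1367]), array([ 0.6551, -0.2566]), array([ 0.4239, -0.249 ]), array([0.4416, 0.1498])]
cans [0.49379779 0.11173309] [ 0.49831369 -0.21904682]
```

View pics/t1.png

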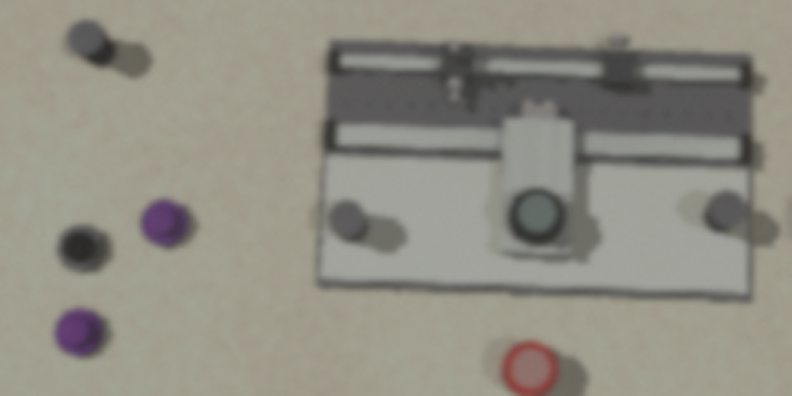

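View pics/s1.png

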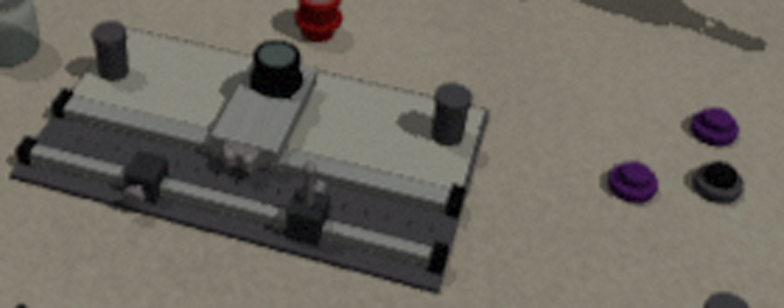

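```bash
python3 - <<'E'
from h import *
print([at('scene',150+a/2.8,160+b/2.8,.008)[:2].round(4) for a,b in [(440,290),(12,175),(120,28),(488,108)]])
print([at('top',100+a/3.3,150+b/3.3,.008)[:2].round(4) for a,b in [(328,40),(752,55),(750,298),(317,284)]])
print('sw',at('scene',150+719/2.8,160+180/2.8,.022),at('top',100+81/3.3,150+246/3.3,.022))
print('purp',at('scene',150+634/2.8,160+177/2.8,.022),at('top',100+165/3.3,150+222/3.3,.022))
print('red',at('scene',150+319/2.8,160+0/2.8,.05),at('top',100+530/3.3,150+370/3.3,.05))
print(read_state()['t'])
for c in ('top','scene'): print(c,imaging.boxes_of(c,'switch_top'))
E
```

```text
[array([0.6755, 0.1445]), array([ 0.6571, -0.2514]), array([ 0.426 , -0.2414]), array([0.4396, 0.1529])]
[array([0.672 , 0.1417]), array([ 0.6529, -0.2592]), array([ 0.423 , -0.2467]), array([0.4414, 0.1496])]
sw [0.49225421 0.36534859 0.022     ] [0.47746003 0.36178493 0.022     ]
purp [0.51053241 0.29159347 0.022     ] [0.49842305 0.28660523 0.022     ]
red [ 0.37079789 -0.03794748  0.05      ] [ 0.35890044 -0.04269538  0.05      ]
0.7
top [{'box': [0.2377, 0.5768, 0.2482, 0.5911], 'conf': 0.38}, {'box': [0.2336, 0.6458, 0.2469, 0.6617], 'conf': 0.38}]
scene []
```

```bash
cat >> h.py <<'E'
def goal(pos,a,clo=1):
    """tcp pos, jaw axis azimuth a -> row numbers (from measured pose)"""
    s=read_state(); R0=R.from_quat(s['eef_rot'])
    x=np.array([0,0,-1.]); z=np.array([np.cos(a),np.sin(a),0]); y=np.cross(z,x)
    Rg=R.from_matrix(np.c_[x,y,z]); best=(R0.inv()*Rg).as_rotvec()
    sh=R0.inv().apply(np.array(pos)-s['eef_pos'])
    print('turn',(best/np.pi).round(4),'shift',(sh/.4).round(4),'rows ~',np.linalg.norm(best)/np.radians(10.7),np.linalg.norm(sh)/.0625)
def st():
    s=read_state(); z=R.from_quat(s['eef_rot']).as_matrix()
    print('t',s['t'],'tcp',s['eef_pos'].round(4),'jawaz',np.arctan2(z[1,2],z[0,2]).round(4),'x',z[:,0].round(4),'F',np.round(s['wrist_force'],2),'w',round(s['width'],4),'q',np.round(s['joint_positions'],3))
E
python3 - <<'E'
from h import *
st()
for a in (-.044,np.pi-.044): goal([.43,.33,.25],a); goal([.53,-.13,.2],a)
E
```

```text
t 0.8 tcp [0.2657 0.5379 0.2563] jawaz 1.112 x [-0. -0. -1.] F [-0.19  0.16  0.14] w 0.0855 q [ 0.997  0.359  1.51   0.     1.272 -0.115]
turn [ 0.368 -0.     0.   ] shift [ 0.0157 -0.5984 -0.2842] rows ~ 6.189942871115076 4.241229579130225
turn [ 0.368 -0.     0.   ] shift [ 0.1407 -1.3319 -1.2045] rows ~ 6.189942871115076 11.52842163245932
turn [-0.632 -0.    -0.   ] shift [ 0.0157 -0.5984 -0.2842] rows ~ 10.632487038897883 4.241229579130225
turn [-0.632 -0.    -0.   ] shift [ 0.1407 -1.3319 -1.2045] rows ~ 10.632487038897883 11.52842163245932
```

Request:
step_arm(
  commands=[0.28, 0, 0, 0.0157, -0.5984, -0.2842, 1, 0.28, 0, 0, 0.0157, -0.5984, -0.2842, 1, 0.28, 0, 0, 0.0157, -0.5984, -0.2842, 1, 0.28, 0, 0, 0.0157, -0.5984, -0.2842, 1, 0.28, 0, 0, 0.0157, -0.5984, -0.2842, 1],
)

```text
t: 1.42
eef_pos: [0.4322, 0.3271, 0.2501]
eef_rot: [-0.079, 0.702, 0.079, 0.703]
wrist_force: [0.3, 0.3, -0.2]
width: 0.0
```

```bash
python3 - <<'E'
from h import *
st(); info=imaging.camera_info('wrist'); im=imaging.grab_frame('wrist'); cv2.imwrite('pics/w1.png',im[:,:,::-1])
print(info)
print('pred sw', proj('wrist',[[.477,.362,.022],[.492,.365,.022]],info))
for q in ("switch_top",): print(imaging.tip_of('wrist',q), imaging.boxes_of('wrist',q))
for a in (-.044,): goal([.53,-.13,.2],a)
E
```

```text
t 1.425 tcp [0.4322 0.3271 0.2501] jawaz 0.2237 x [ 8.e-04 -8.e-04 -1.e+00] F [ 0.25  0.25 -0.15] w 0.0 q [ 5.210e-01  2.820e-01  1.644e+00 -1.000e-03  1.216e+00  2.980e-01]
{'vfov': 65.70646984690485, 'cx': 249.09979645300177, 'cy': 194.53083385228405, 'origin': array([0.4153772 , 0.40035682, 0.36696724]), 'attitude': array([0.98269203, 0.11054709, 0.01652269, 0.14772513])}
pred sw [[292.96575908 149.85179673]
 [305.67066626 150.40783358]]
[{'position': [0.3779, 0.577], 'conf': 0.8}, {'position': [0.3385, 0.4494], 'conf': 0.62}, {'position': [0.5401, 0.5764], 'conf': 0.62}] [{'box': [0.5498, 0.3534, 0.6006, 0.4023], 'conf': 0.78}, {'box': [0.5537, 0.5062, 0.6062, 0.5633], 'conf': 0.75}, {'box': [0.4281, 0.3177, 0.4756, 0.3643], 'conf': 0.62}, {'box': [0.4805, 0.7997, 0.4957, 0.868], 'conf': 0.16}]
turn [ 0.088  -0.     -0.0001] shift [ 0.1249 -1.1753 -0.0224] rows ~ 1.4811020302584244 7.565553920657836
```

View pics/w1.png

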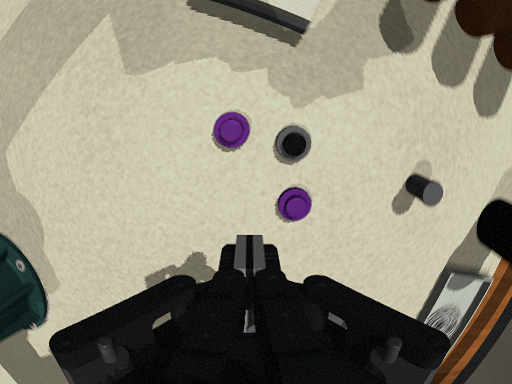

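The wrist view shows the black switch at (294,144), with the purple ones at (232,129) and (294,204).

```bash
python3 - <<'E'
from h import *
info={'vfov': 65.70646984690485, 'cx': 249.09979645300177, 'cy': 194.53083385228405, 'origin': np.array([0.4153772 , 0.40035682, 0.36696724]), 'attitude': np.array([0.98269203, 0.11054709, 0.01652269, 0.14772513])}
im=cv2.imread('pics/w1.png'); c=im[115:175,265:325]; cv2.imwrite('pics/w1c.png',cv2.resize(c,None,fx=8,fy=8,interpolation=cv2.INTER_NEAREST))
g=c.max(2); m=(g<45).astype('uint8'); n,l,s,ce=cv2.connectedComponentsWithStats(m); print(s,ce+[265,115])
print(at('wrist',.577*512,.3779*384,.022,info),at('wrist',294,144,.022,info))
E
```

```text
[[   0    0   60   60 3162]
 [  17   18   24   24  435]
 [  12   21    1    2    2]
 [  11   25    1    1    1]] [[294.61227071 144.5483871 ]
 [293.80689655 144.1954023 ]
 [277.         136.5       ]
 [276.         140.        ]]
[0.47843387 0.36816763 0.022     ] [0.47645526 0.36904469 0.022     ]
```

View pics/w1c.png

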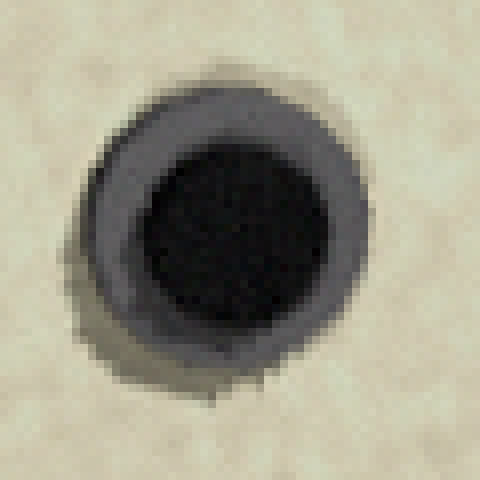

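Request:
step_arm(
  commands=[0.088, 0, 0, 0.0, -0.7, -0.013, 1, 0.088, 0, 0, 0.0, -0.7, -0.013, 1, 0.088, 0, 0, 0.0, -0.7, -0.013, 1, 0.088, 0, 0, 0.0, -0.7, -0.013, 1, 0.088, 0, 0, 0.0, -0.7, -0.013, 1],
)

```text
t: 2.2
eef_pos: [0.4898, 0.055, 0.2503]
eef_rot: [0.015, 0.707, -0.015, 0.707]
wrist_force: [0.8, 1.1, 1.3]
width: -0.0001
```

```bash
python3 - <<'E'
from h import *
st(); info=imaging.camera_info('wrist'); im=imaging.grab_frame('wrist'); cv2.imwrite('pics/w2.png',im[:,:,::-1])
print(info)
for q,z in (("carriage_mid",.03),("click_stop",.008),("viewer",0),("loupe",.022)):
  for d in imaging.tip_of('wrist',q)[:2]: print(q,d,at('wrist',d['position'][1]*512,d['position'][0]*384,z,info))
goal([.53,-.13,.2],-.044)
E
```

```text
t 2.2 tcp [0.4898 0.055  0.2503] jawaz -0.0415 x [ 7.e-04 -2.e-04 -1.e+00] F [0.81 1.07 1.32] w -0.0001 q [-0.028  0.21   1.744 -0.     1.187  0.013]
{'vfov': 65.70646984690485, 'cx': 249.09979645300177, 'cy': 194.53083385228405, 'origin': array([0.49270162, 0.12998781, 0.36719836]), 'attitude': array([ 0.9887176 , -0.02036231, -0.0031517 ,  0.14836761])}
click_stop {'position': [0.4896, 0.7193], 'conf': 0.91} [0.64645932 0.02233817 0.008     ]
viewer {'position': [0.6229, 0.4967], 'conf': 0.59} [ 0.49246682 -0.04668563  0.        ]
loupe {'position': [0.6193, 0.3143], 'conf': 0.94} [ 0.36931565 -0.03092194  0.022     ]
loupe {'position': [0.6388, 0.5004], 'conf': 0.5} [ 0.49463039 -0.04501935  0.022     ]
turn [ 0.0007 -0.0002 -0.0002] shift [ 0.1245 -0.4649  0.1221] rows ~ 0.012784072230001237 3.177892489036571
```

View pics/w2.png

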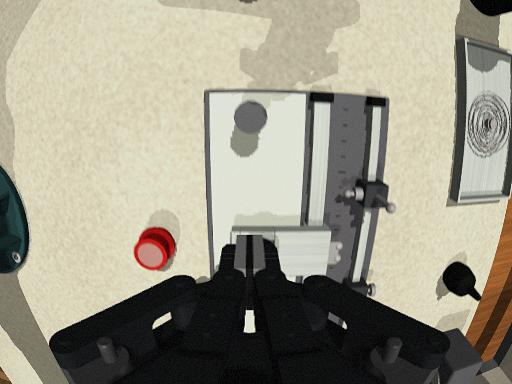

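The carriage's +y edge lies along row ~227, the pin block is at (370,193) with its roller at (350,193), and the plain clamp is at (358,289).

```bash
python3 - <<'E'
from h import *
im=cv2.imread('pics/w2.png'); c=im[165:305,200:400]; cv2.imwrite('pics/w2c.png',cv2.resize(c,None,fx=4,fy=4,interpolation=cv2.INTER_CUBIC))
E
```

```text
(no output)
```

View pics/w2c.png

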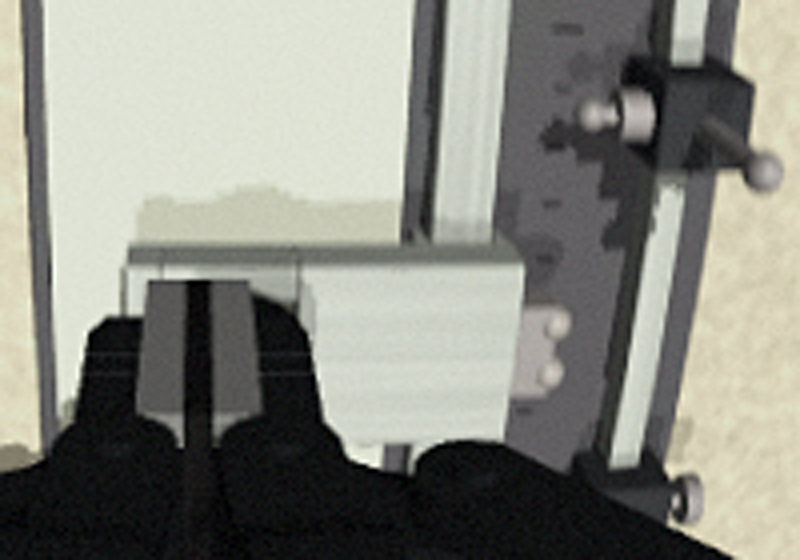

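```bash
python3 - <<'E'
from h import *
info={'vfov': 65.70646984690485, 'cx': 249.09979645300177, 'cy': 194.53083385228405, 'origin': np.array([0.49270162, 0.12998781, 0.36719836]), 'attitude': np.array([ 0.9887176 , -0.02036231, -0.0031517 ,  0.14836761])}
def P(n,a,b,z):
    print(n,at('wrist',200+a/4,165+b/4,z,info).round(4))
P('face+ L',180,264,.04);P('face+ R',500,263,.04);P('face+ bot',300,246,.02)
P('face- R',440,441,.04);P('corner R+',522,264,.04)
P('roller',598,116,.03);P('pin',765,170,.080);P('bump+',553,322,.03);P('bump-',548,375,.03)
P('panel L0',25,20,.008);P('panelL1',46,440,.008);P('rail R0',512,20,.02);P('railR1',492,240,.02)
# full edges: base far corners
print([at('wrist',u,v,.008,info).round(4) for u,v in [(205,91),(388,97)]])
E
```

```text
face+ L [ 0.4817 -0.016   0.04  ]
face+ R [ 0.5799 -0.0208  0.04  ]
face+ bot [ 0.5194 -0.0204  0.02  ]
face- R [ 0.5637 -0.0843  0.04  ]
corner R+ [ 0.587  -0.0216  0.04  ]
roller [0.6121 0.0221 0.03  ]
pin [0.6463 0.0203 0.08  ]
bump+ [ 0.602  -0.0479  0.03  ]
bump- [ 0.6019 -0.0679  0.03  ]
panel L0 [0.4362 0.0539 0.008 ]
panelL1 [ 0.4296 -0.0978  0.008 ]
rail R0 [0.5859 0.0508 0.02  ]
railR1 [ 0.5821 -0.0216  0.02  ]
[array([0.4408, 0.1511, 0.008 ]), array([0.6707, 0.1427, 0.008 ])]
```

Request:
step_arm(
  commands=[0, 0, 0, 0.05, -0.445, 0.131, 1, 0, 0, 0, 0.05, -0.445, 0.131, 1, 0, 0, 0, 0.05, -0.445, 0.131, 1, 0, 0, 0, 0.375, -0.445, 0.131, 1, 0, 0, 0, 0.375, -0.445, 0.131, 1],
)

```text
t: 3.08
eef_pos: [0.5353, -0.123, 0.1043]
eef_rot: [0.015, 0.706, -0.015, 0.708]
wrist_force: [0.8, 0.0, -0.3]
width: -0.0001
```

```bash
python3 - <<'E'
from h import *
st(); info=imaging.camera_info('wrist'); im=imaging.grab_frame('wrist'); cv2.imwrite('pics/w3.png',im[:,:,::-1])
print(repr(info))
goal([.535,-.125,.050],-.042)
E
```

```text
t 3.075 tcp [ 0.5353 -0.123   0.1043] jawaz -0.0426 x [ 3.e-03 -6.e-04 -1.e+00] F [ 0.83  0.01 -0.26] w -0.0001 q [-3.520e-01  4.700e-01  1.779e+00  1.000e-03  8.900e-01 -3.100e-01]
{'vfov': 65.70646984690485, 'cx': 249.09979645300177, 'cy': 194.53083385228405, 'origin': array([ 0.53805795, -0.04803977,  0.22120659]), 'attitude': array([ 0.98868351, -0.02105159, -0.00210239,  0.14851711])}
turn [-0.     -0.0034 -0.0012] shift [ 0.1156 -0.0106  0.0154] rows ~ 0.060543723002762936 0.7492062571303592
```

View pics/w3.png

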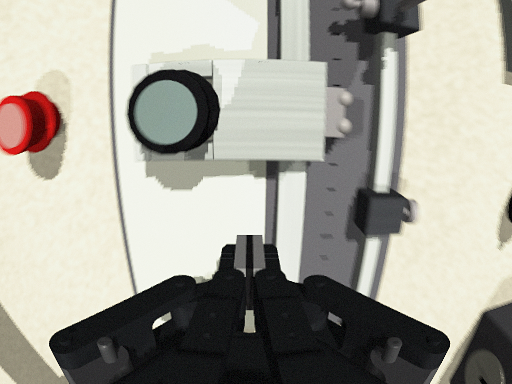

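The carriage, with the loupe at (168,110), sits ahead of the fingers. Its near edge is at row 160 and its far edge at row 60, with the groove bumps at (346,98) and (346,125). The path is clear.

```bash
python3 - <<'E'
from h import *
info=imaging.camera_info('wrist')
for n,u,v,z in [('far',260,61,.04),('near',260,160,.04),('b+',346,98,.03),('b-',346,125,.03),('roller',350,2,.03),('loupe',166,111,.072)]: print(n,at('wrist',u,v,z,info).round(4))
E
```

```text
far [ 0.5392 -0.0193  0.04  ]
near [ 0.537  -0.0776  0.04  ]
b+ [ 0.5926 -0.0409  0.03  ]
b- [ 0.5925 -0.0581  0.03  ]
roller [0.5988 0.0236 0.03  ]
loupe [ 0.492  -0.0453  0.072 ]
```

Request:
step_arm(
  commands=[0, 0, 0, 0.134, 0, 0.0, 1, 0, 0, 0, 0.134, 0, 0.0, 1, 0, 0, 0, 0.134, 0.01, 0.0, 1, 0, 0, 0, 0.134, 0.02, 0.0, 1, 0, 0, 0, 0.134, 0.03, 0.0, 1],
)

```text
t: 3.75
eef_pos: [0.5356, -0.1117, 0.0534]
eef_rot: [0.015, 0.706, -0.016, 0.708]
wrist_force: [-0.2, -0.1, -0.4]
width: 0.0001
```

Request:
step_arm(
  commands=[0, 0, 0, 0, 0.03, 0.0, 1, 0, 0, 0, 0, 0.07, 0.0, 1, 0, 0, 0, 0, 0.11, 0.0, 1, 0, 0, 0, 0, 0.14, 0.0, 1, 0, 0, 0, 0, 0.16, 0.0, 1],
)

```text
t: 4.38
eef_pos: [0.5374, -0.047, 0.0514]
eef_rot: [0.015, 0.707, -0.015, 0.707]
wrist_force: [0.5, -1.9, 0.8]
width: 0.0001
```

```bash
python3 - <<'E'
from h import *
st(); info=imaging.camera_info('wrist'); im=imaging.grab_frame('wrist'); cv2.imwrite('pics/w4.png',cv2.resize(im[:,:,::-1],None,fx=1.5,fy=1.5))
for n in('carriage_mid','click_stop'):
  for d in imaging.tip_of('wrist',n)[:2]: print(n,d['conf'],np.array(d['position'])[::-1]*[512,384],at('wrist',d['position'][1]*512,d['position'][0]*384,.03 if n[1]=='a' else .008,info))
E
```

```text
t 4.375 tcp [ 0.5374 -0.047   0.0514] jawaz -0.0433 x [ 2.e-04 -2.e-04 -1.e+00] F [ 0.48 -1.93  0.81] w 0.0001 q [-0.215  0.543  1.834 -0.     0.764 -0.172]
click_stop 0.68 [418.0992 116.3136] [0.64101982 0.02325043 0.008     ]
```

View pics/w4.png

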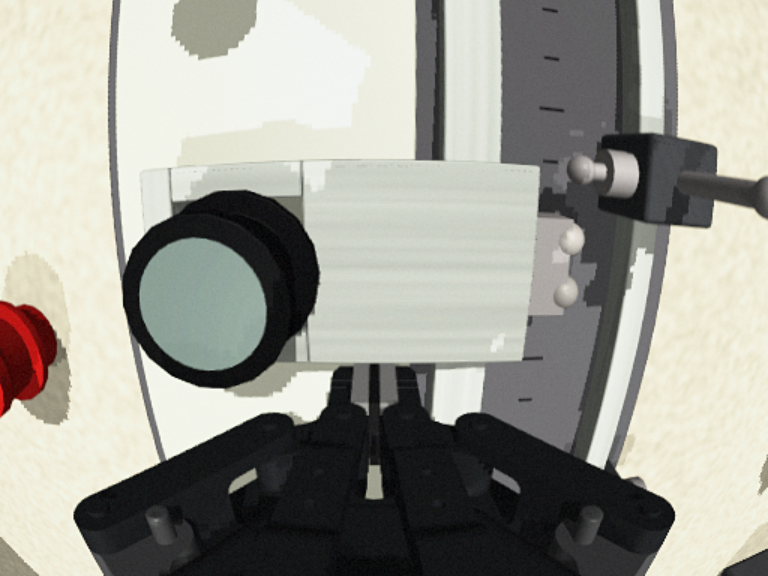

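```bash
python3 - <<'E'
from h import *
info=imaging.camera_info('wrist')
for z in(.025,.03,.035):
  for n,u,v in [('b+',571,240),('b-',566,293),('roller',580,170),('face-',440,360),('face+',440,161)]: print(z,n,at('wrist',u/1.5,v/1.5,z,info).round(4))
E
```

```text
0.025 b+ [ 6.071e-01 -1.000e-04  2.500e-02]
0.025 b- [ 0.6065 -0.0194  0.025 ]
0.025 roller [0.6097 0.0243 0.025 ]
0.025 face- [ 0.5604 -0.0425  0.025 ]
0.025 face+ [0.5607 0.0266 0.025 ]
0.03 b+ [0.6047 0.0008 0.03  ]
0.03 b- [ 0.6042 -0.0178  0.03  ]
0.03 roller [0.6073 0.0244 0.03  ]
0.03 face- [ 0.5596 -0.0401  0.03  ]
0.03 face+ [0.56   0.0266 0.03  ]
0.035 b+ [0.6024 0.0018 0.035 ]
0.035 b- [ 0.6019 -0.0161  0.035 ]
0.035 roller [0.6049 0.0245 0.035 ]
0.035 face- [ 0.5589 -0.0376  0.035 ]
0.035 face+ [0.5593 0.0267 0.035 ]
```

Request:
step_arm(
  commands=[0, 0, 0, 0, 0.015, 0.0, 1, 0, 0, 0, 0, 0.028, 0.0, 1, 0, 0, 0, 0, 0.038, 0.0, 1, 0, 0, 0, 0, 0.045, 0.0, 1, 0, 0, 0, 0, 0.05, 0.0, 1],
)

```text
t: 5.15
eef_pos: [0.5376, -0.0282, 0.0512]
eef_rot: [0.015, 0.707, -0.016, 0.707]
wrist_force: [-1.0, -4.4, -1.9]
width: -0.0001
```

Request:
step_arm(
  commands=[0, 0, 0, 0, 0.003, 0.0, 1, 0, 0, 0, 0, 0.006, 0.0, 1, 0, 0, 0, 0, 0.009, 0.0, 1, 0, 0, 0, 0, 0.012, 0.0, 1, 0, 0, 0, 0, 0.012, 0.0, 1],
)

```text
t: 5.78
eef_pos: [0.5387, -0.0228, 0.0516]
eef_rot: [0.016, 0.707, -0.016, 0.707]
wrist_force: [-0.0, 0.5, -0.0]
width: 0.0
```

```bash
python3 - <<'E'
from h import *
st(); info=imaging.camera_info('wrist'); im=imaging.grab_frame('wrist'); cv2.imwrite('pics/w5.png',cv2.resize(im[:,:,::-1],None,fx=1.5,fy=1.5))
E
```

```text
t 5.775 tcp [ 0.5387 -0.0228  0.0516] jawaz -0.0442 x [ 8.e-04  3.e-04 -1.e+00] F [-0.01  0.46 -0.01] w 0.0 q [-1.710e-01  5.420e-01  1.835e+00  1.000e-03  7.640e-01 -1.270e-01]
```

View pics/w5.png

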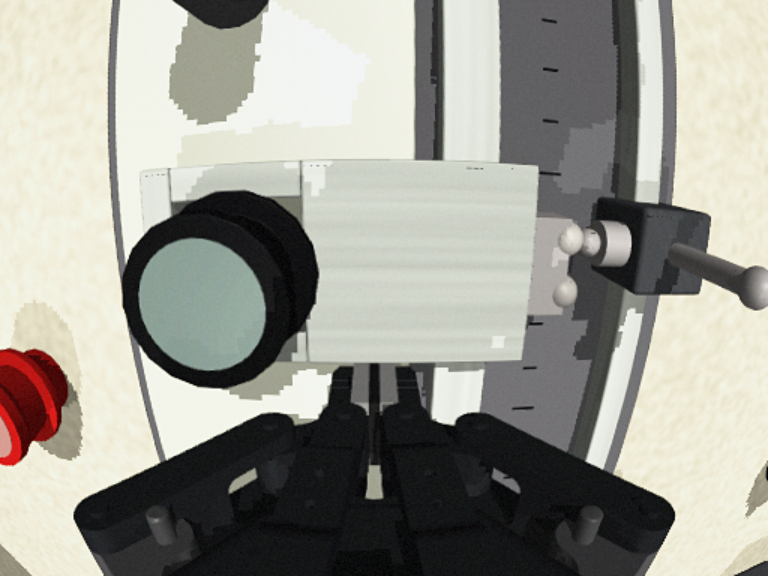

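The roller at (590,243) is just at the first bump's crest (571,240), and the force has fallen to about zero. I'll continue slowly.

Request:
step_arm(
  commands=[0, 0, 0, 0, 0.003, 0.0, 1, 0, 0, 0, 0, 0.006, 0.0, 1, 0, 0, 0, 0, 0.009, 0.0, 1, 0, 0, 0, 0, 0.01, 0.0, 1, 0, 0, 0, 0, 0.01, 0.0, 1],
)

```text
t: 6.45
eef_pos: [0.5383, -0.019, 0.0513]
eef_rot: [0.016, 0.707, -0.016, 0.707]
wrist_force: [0.4, 0.0, -0.1]
width: -0.0001
```

```bash
python3 - <<'E'
from h import *
st(); info=imaging.camera_info('wrist'); im=imaging.grab_frame('wrist'); cv2.imwrite('pics/w6.png',cv2.resize(im[:,:,::-1],None,fx=1.5,fy=1.5))
E
```

```text
t 6.45 tcp [ 0.5383 -0.019   0.0513] jawaz -0.0441 x [-4.e-04  1.e-04 -1.e+00] F [ 0.36  0.05 -0.06] w -0.0001 q [-0.164  0.543  1.835  0.     0.764 -0.119]
```

View pics/w6.png

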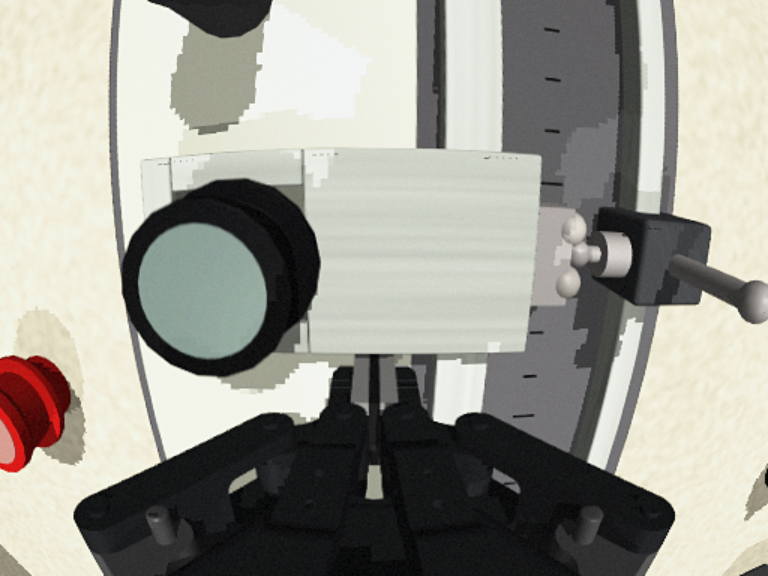

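The roller at (580,255) sits between the bumps at (574,228) and (568,283). The carriage has run ahead of the fingers and the force is zero, so it has clicked in. Now I'll back off and rise.

Request:
step_arm(
  commands=[0, 0, 0, 0, -0.05, 0.0, 1, 0, 0, 0, -0.1, -0.06, 0.0, 1, 0, 0, 0, -0.25, -0.06, 0.0, 1, 0, 0, 0, -0.4, -0.06, 0.0, 1, 0, 0, 0, -0.45, -0.06, 0.0, 1],
)

```text
t: 7.12
eef_pos: [0.5394, -0.0447, 0.2357]
eef_rot: [0.015, 0.705, -0.016, 0.709]
wrist_force: [0.7, -0.7, -1.8]
width: 0.0
```

```bash
python3 - <<'E'
from h import *
st(); info=imaging.camera_info('wrist'); im=imaging.grab_frame('wrist'); cv2.imwrite('pics/w7.png',im[:,:,::-1])
goal([.477,.32,.2],-.042)
goal([.477,.3685,.2],-.042)
E
```

```text
t 7.125 tcp [ 0.5394 -0.0447  0.2357] jawaz -0.0447 x [ 0.0067 -0.0018 -1.    ] F [ 0.71 -0.68 -1.77] w 0.0 q [-0.21   0.292  1.668 -0.     1.175 -0.165]
turn [-0.0008  0.0026  0.0006] shift [ 0.0885  0.904  -0.1986] rows ~ 0.04667369510852476 5.950865088865789
turn [-0.0008  0.0026  0.0006] shift [ 0.0883  1.0252 -0.204 ] rows ~ 0.04667369510852476 6.7135557296097845
```

View pics/w7.png

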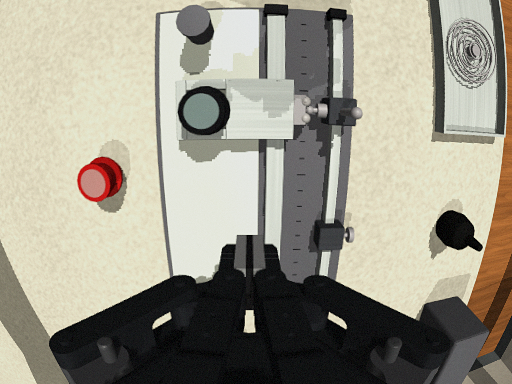

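The carriage is seated with the roller in its groove at (312,110), and the loupe is seated at (204,110). Now I'll move towards the switch.

Request:
step_arm(
  commands=[0, 0, 0, 0.0, 0.85, -0.19, 1, 0, 0, 0, 0.0, 0.85, -0.19, 1, 0, 0, 0, 0.0, 0.85, -0.19, 1, 0, 0, 0, 0.0, 0.85, -0.19, 1, 0, 0, 0, 0.0, 0.85, -0.19, 1],
)

```text
t: 7.8
eef_pos: [0.4823, 0.2655, 0.2305]
eef_rot: [0.016, 0.707, -0.016, 0.707]
wrist_force: [0.9, -0.0, -0.2]
width: 0.0001
```

Request:
step_arm(
  commands=[0, 0, 0, 0.2, 0.05, -0.01, 1, 0, 0, 0, 0.2, 0.05, -0.01, 1, 0, 0, 0, 0.2, 0.05, -0.01, 1, 0, 0, 0, 0.2, 0.05, -0.01, 1, 0, 0, 0, 0.2, 0.05, -0.01, 1],
)

```text
t: 8.43
eef_pos: [0.4808, 0.2845, 0.1526]
eef_rot: [0.016, 0.706, -0.016, 0.708]
wrist_force: [-0.4, 0.1, -0.5]
width: -0.0
```

```bash
python3 - <<'E'
from h import *
st(); info=imaging.camera_info('wrist'); im=imaging.grab_frame('wrist'); cv2.imwrite('pics/w8.png',im[:,:,::-1])
m=(im.max(2)<45).astype('uint8'); m[215:]=0; n,l,s,c=cv2.connectedComponentsWithStats(m)
for i in range(1,n):
  if 200<s[i,4]<8000: print(s[i],c[i],at('wrist',*c[i],.022,info))
print(imaging.tip_of('wrist','switch_top'))
E
```

```text
t 8.425 tcp [0.4808 0.2845 0.1526] jawaz -0.045 x [ 2.1e-03  8.0e-04 -1.0e+00] F [-0.44  0.09 -0.47] w -0.0 q [ 0.411  0.414  1.717 -0.     1.008  0.456]
[ 224   79   33   39 1005] [239.51243781  97.74825871] [0.47664933 0.36676647 0.022     ]
[416  92  37  37 828] [432.06400966 108.46376812] [0.65598198 0.36022186 0.022     ]
[{'position': [0.2487, 0.4633], 'conf': 0.61}, {'position': [0.4753, 0.5311], 'conf': 0.56}]
```

View pics/w8.png

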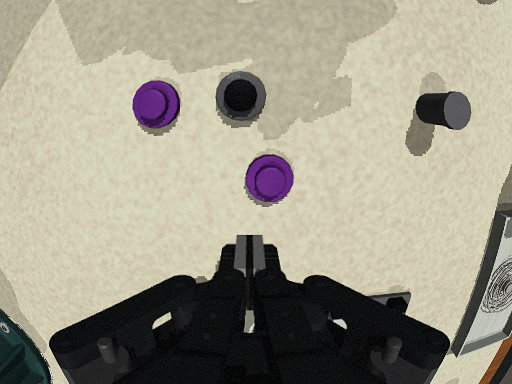

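The black switch is at (240,97), so its top is at about (0.4766, 0.3675). I'll move above it.

```bash
python3 - <<'E'
from h import *
goal([.4766,.3675,.08],-.045)
E
```

```text
turn [ 0.0001  0.0006 -0.0003] shift [ 0.1814  0.2066 -0.0195] rows ~ 0.010894743015763876 1.7638463406736875
```

Request:
step_arm(
  commands=[0, 0, 0, 0.05, 0.207, -0.02, 1, 0, 0, 0, 0.1, 0.207, -0.02, 1, 0, 0, 0, 0.18, 0.207, -0.02, 1, 0, 0, 0, 0.18, 0.207, -0.02, 1, 0, 0, 0, 0.18, 0.207, -0.02, 1],
)

```text
t: 9.15
eef_pos: [0.476, 0.3678, 0.0805]
eef_rot: [0.016, 0.707, -0.016, 0.707]
wrist_force: [0.3, -0.2, -0.1]
width: -0.0002
```

```bash
python3 - <<'E'
from h import *
st(); im=imaging.grab_frame('wrist'); cv2.imwrite('pics/w9.png',im[:,:,::-1])
im=imaging.grab_frame('scene'); cv2.imwrite('pics/s9.png',cv2.resize(im[170:270,330:470,::-1],None,fx=5,fy=5))
E
```

```text
t 9.15 tcp [0.476  0.3678 0.0805] jawaz -0.0446 x [ 1.e-03  5.e-04 -1.e+00] F [ 0.34 -0.17 -0.11] w -0.0002 q [ 0.543  0.561  1.674 -0.     0.905  0.588]
```

View pics/w9.png

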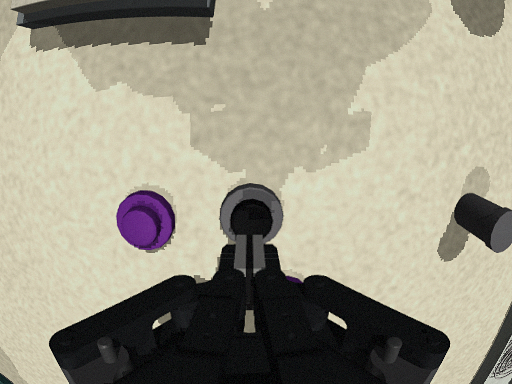

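View pics/s9.png

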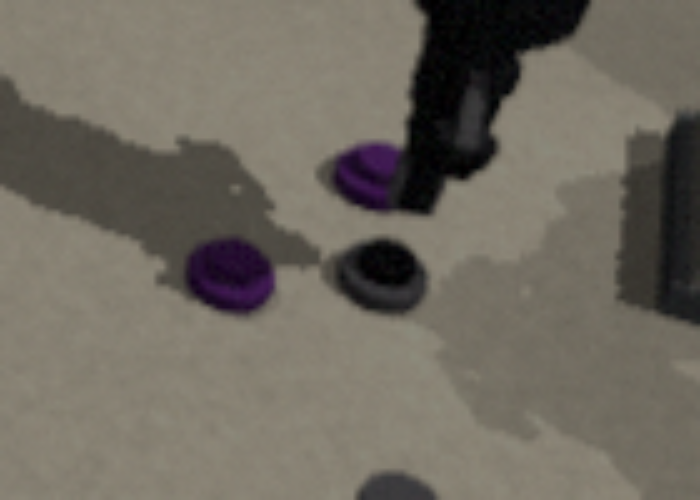

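```bash
python3 - <<'E'
from h import *
print((proj('scene',[[.476,.3678,.0555],[.4766,.3675,.022]])-[330,170])*5)
i=imaging.camera_info('wrist'); print(proj('wrist',[[.476,.3678,.0555],[.4766,.3675,.022]],i))
for u,v,z in [(251,217,.022),(251,216,.012)]: print(at('wrist',u,v,z,i))
E
```

```text
[[407.39956233 202.91766341]
 [387.50936527 251.05202788]]
[[248.49375751 250.53208597]
 [249.47476992 226.65346534]]
[0.47786113 0.37412386 0.022     ]
[0.47780029 0.37094335 0.012     ]
```

The wrist view has the button centred under the tips in x at column 251. I'll nudge 1 mm each way and descend.

Request:
step_arm(
  commands=[0, 0, 0, 0.03, 0.003, 0.003, 1, 0, 0, 0, 0.07, 0.003, 0.003, 1, 0, 0, 0, 0.085, 0.003, 0.003, 1, 0, 0, 0, 0.09, 0.003, 0.003, 1, 0, 0, 0, 0.09, 0.003, 0.003, 1],
)

```text
t: 9.88
eef_pos: [0.476, 0.3685, 0.0432]
eef_rot: [0.015, 0.707, -0.016, 0.706]
wrist_force: [-2.1, -1.2, 2.9]
width: -0.0001
```

Request:
step_arm(
  commands=[0, 0, 0, 0.004, 0, 0, 1, 0, 0, 0, 0.007, 0, 0, 1, 0, 0, 0, 0.009, 0, 0, 1, 0, 0, 0, 0.009, 0, 0, 1, 0, 0, 0, 0.009, 0, 0, 1],
)

```text
t: 10.5
eef_pos: [0.4763, 0.3688, 0.0409]
eef_rot: [0.015, 0.707, -0.016, 0.707]
wrist_force: [-3.4, -3.4, 12.9]
width: 0.0001
```

```bash
python3 - <<'E'
from h import *
st(); im=imaging.grab_frame('wrist'); cv2.imwrite('pics/w10.png',cv2.resize(im[140:300,150:350,::-1],None,fx=4,fy=3.75)[:600]); st()
E
```

```text
t 10.5 tcp [0.4763 0.3688 0.0409] jawaz -0.0439 x [-1.e-04 -2.e-04 -1.e+00] F [-3.4  -3.38 12.88] w 0.0001 q [ 0.544  0.619  1.693 -0.     0.829  0.588]
t 10.55 tcp [0.4763 0.3688 0.0409] jawaz -0.044 x [-1.e-04 -2.e-04 -1.e+00] F [-4.25 -2.97 13.96] w 0.0001 q [ 0.544  0.619  1.693 -0.     0.83   0.588]
```

View pics/w10.png

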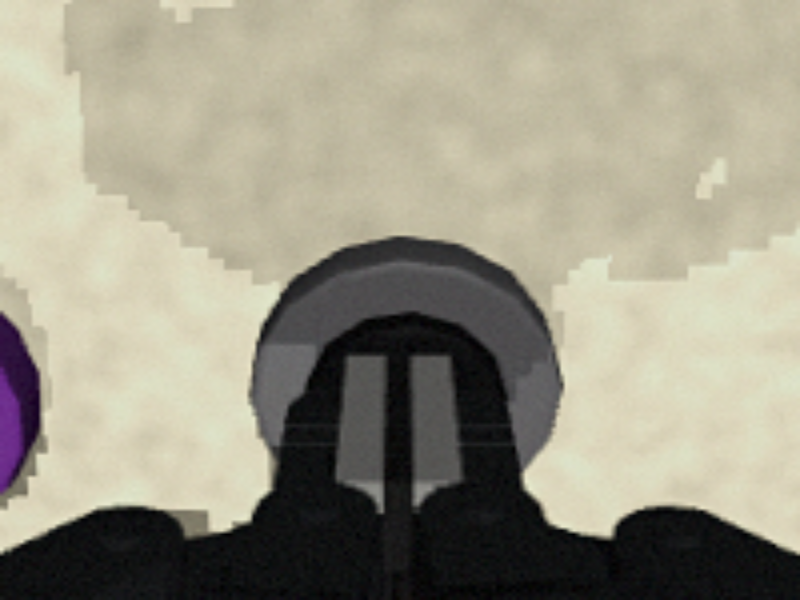

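The fingertips are centred on the button, and the force of 13 N at z 0.0409 shows it is on its stop. Now I'll let go and rise.

Request:
step_arm(
  commands=[0, 0, 0, -0.03, 0, 0, 1, 0, 0, 0, -0.1, 0, 0, 1, 0, 0, 0, -0.25, 0, 0, 1, 0, 0, 0, -0.4, 0, 0, 1, 0, 0, 0, -0.4, 0, 0, 1],
)

```text
t: 11.18
eef_pos: [0.4803, 0.3715, 0.2058]
eef_rot: [0.018, 0.703, -0.013, 0.711]
wrist_force: [-0.6, 0.3, 0.6]
width: 0.0
```

Request:
step_arm(
  commands=[0, 0, 0, 0, -0.25, 0, 1, 0, 0, 0, 0, -0.25, 0, 1, 0, 0, 0, 0, -0.25, 0, 1, 0, 0, 0, 0, -0.25, 0, 1, 0, 0, 0, 0, -0.25, 0, 1],
)

```text
t: 11.8
eef_pos: [0.4724, 0.2701, 0.1995]
eef_rot: [0.015, 0.707, -0.015, 0.707]
wrist_force: [0.9, 0.6, -0.1]
width: -0.0001
```

```bash
python3 - <<'E'
from h import *
st(); im=imaging.grab_frame('wrist'); cv2.imwrite('pics/w11.png',im[:,:,::-1])
im=imaging.grab_frame('scene'); cv2.imwrite('pics/s11.png',cv2.resize(im[130:290,130:440,::-1],None,fx=2.5,fy=2.5,interpolation=cv2.INTER_CUBIC))
im=imaging.grab_frame('top'); cv2.imwrite('pics/t11.png',cv2.resize(im[130:280,100:340,::-1],None,fx=3.3,fy=3.3,interpolation=cv2.INTER_CUBIC))
E
```

```text
t 11.8 tcp [0.4724 0.2701 0.1995] jawaz -0.0433 x [ 1.e-04  3.e-04 -1.e+00] F [ 0.88  0.56 -0.06] w -0.0001 q [0.392 0.339 1.699 0.    1.103 0.435]
```

View pics/w11.png

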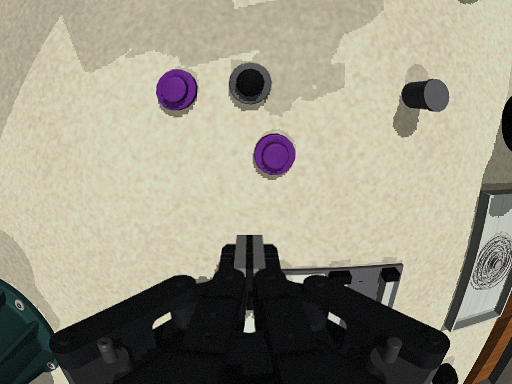

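View pics/s11.png

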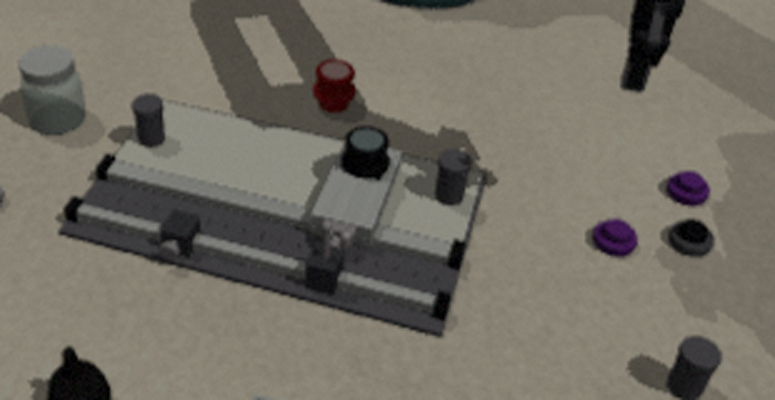

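View pics/t11.png

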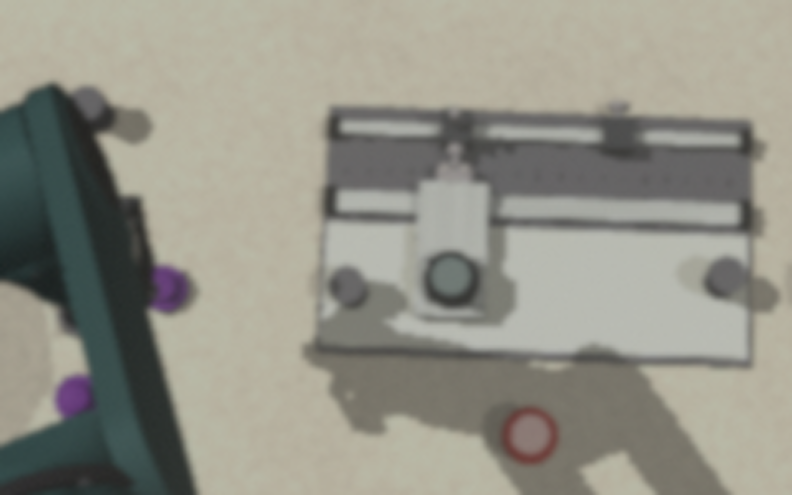

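The carriage is at the pin block with the roller in line at top crop (455,150). The loupe is seated, the canisters are standing, and the switch is back up. I'm handing the job in.

```bash
python3 - <<'E'
from h import *
print(ticket.close_job()); st()
E
```

```text
the job is handed in; nothing more can be done
None
the job is handed in; nothing more can be done
```

I pushed the carriage along the rail into the click stop with closed fingertips. The force rose to about 4.4 N at the readings I took, then fell to zero as it ran ahead of the fingers. I then pressed the black switch down to its stop (about 13 N at full travel) and let go. The job was handed in at about 12 s.

- **Last checks:** the top and scene pictures show the carriage at the pin block with the loupe seated. The wrist picture showed the roller between the two bumps. The canisters, jar, red and purple look-alikes stand where they were, and the arm is clear with about zero force. The opener was not in the final pictures, and the arm never went near it.
- **Disagreement:** the scene camera put the switch about 15 mm farther from the robot than the top and wrist cameras did. I used the wrist value, and the wrist picture during the press showed the fingertips centred on the button.
- **Not measured directly:** I judged the switch's travel from fingertip height and force, and its return to the up position from the pictures.

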